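# Set, store and guard the set-point on a rack panel

### The arm

A 6-joint arm with a two-finger parallel gripper is mounted at the origin on the work surface. World frame = base frame: x ahead of the robot, y to its left, z up, the work surface at z = 0. Lengths are in m, angles in rad, forces in N, time in s.
With the tool pointing down it reaches from about 0.25 to 0.775 m from the base axis. Payload 4 kg.
Tool frame: the origin (TCP) lies at the very end of the fingers, on their centre line; the grasp point (between the pads) lies 19 mm behind it; z points along the fingers, y is the line along which they close (so a half turn about z gives the same grasp; the last joint's range is limited). The gripper opens to 94 mm and grips with 3 to 60 N. Pads are 16 mm wide; open, the fingers measure 119 mm over their backs; the gripper's body (75 mm by 177 mm) begins 78 mm behind the grasp point.
Start: joints at [-1.312, 0.087, 1.371, -0, 1.684, -0.103], TCP at [0.195, -0.514, 0.206] pointing down, gripper open.
Joint ranges: [-3.1, 3.1], [-0.76, 2.03], [0.27, 2.55], [-1.08, 4.22], [0.17, 2.65], [-2.57, 2.57]. Speed limits (rad/s): [2.79, 2.79, 3.14, 3.14, 3.14, 3.14].

### API

Orientations are given as [roll, pitch, yaw] about the fixed x, y, z axes, in that order (R = Rz(yaw) Ry(pitch) Rx(roll)).
In Python, from bench import robot gives the robot as it stands. The module is installed in compiled form; this text tells all that it offers.
- The arm moves only by the tool move_arm, never from a script. Its argument "deltas" is one flat list of numbers, 7 for each row, row after row: the turn, a rotation vector about the tool's x, y, z in rad, then the shift along the tool's x, y, z in cm, then the closure, from -1 (fully open) to 1 (shut). A call has 1 to 8 rows; each row is the pose to reach, as a shift and turn from the pose commanded when the call began, along the tool's axes at that moment; what a row does not reach only later rows make up. A row lasts 1/10 s, in which the tool goes at most 50 mm and 8.59 degrees, less where a joint would pass 70% of its speed; a pose out of reach is approached as far as the arm can. A call with a gripper value outside its range is refused whole. The fingers move at their own pace and stop on an object; the grip force is fixed at half the most. Time passes only in rows, so rows that repeat a pose let the fingers close. It gives the time, the measured TCP pose, the force, the opening and the grip force at its end, in the units of the state.
- robot.get_obs(): the state, without advancing time (a new reading comes with each control period).
- robot.snapshot(name): name is "scene" or "top"; returns a dict with "image" (384x512x3 uint8, red, green, blue), "depth" (384x512 float32, m along the optical axis (not along the pixel's ray), 0 where there is no reading), "fov_y" (degrees; the focal length in pixels is half the picture's height over the tangent of half this angle, whatever the lens; pixels are square), "cx", "cy" (the principal point, pixels), "origin" and "orientation" of the camera in the world. Camera axes: x right, y up, looking along -z (the intrinsics and any distortion apply to the point x, -y, -z); pixel columns grow to the right and rows downward; lengths in m; the calibration is good to about 2 mm. A picture is of the moment at which its call begins.
- robot.close_job(): hands the job in; it is judged then, once.
The state is a dict: "time": time; "joint_positions": joint angles; "qvel": joint speeds; "joint_torque": joint torques, N m; "tool_pos": TCP position; "ee_rot": TCP orientation; "wrist_force": force on the tool from outside, world axes, zero at the start; "wrist_torque": the same for the moment, N m; "width": finger opening in m; "finger_force": force on a finger pad.
Only numpy, scipy, OpenCV 4.12 (cv2) and the standard library are available. Lean on these libraries where they do the work, as an engineer would, in place of code of your own. Each camera call takes 0.05 s, during which the arm holds its last target. There are 200 camera calls.

### The job

On the rack panel lying on the timber frame, roll the recessed knurled wheel until the meter's black pointer stands on the green mark (not the red one), without clicking the wheel in on the way. Then press the wheel in until it clicks, to store the setting, let it spring back, and swing the clear guard fully shut over it. Handle it all gently, and leave the things lying around where they are.

Things in the scene. Friction and masses are not known exactly. Their poses are not given: they have to be found in the camera images.
- rack_panel: the job: grey 3U rack panel, 482 (y) x 133 (x) mm, fixed face up on a pale timber frame 490 x 195 mm; origin on the bench under its centre, x across the panel away from the side that faces the robot, y along it, z up; its face is 73 mm above the origin. Two black bow handles, 36 mm high, stand at y = +-214 mm; all else on the face is under 17 mm high, apart from the open guard and the loose terminal block
- wheel_slot (a point): centre of the wheel's slot, level with the panel's face (panel frame: x -8, y -45, z 73 mm). A black knurled wheel, 40 mm in diameter, 12 mm wide, axle along the panel's y, stands up out of it: its crown is straight above this point, 7.5 to 11.5 mm above the face (its seat differs from panel to panel: feel for it). A flat black surround, 48 (x) x 26 (y) mm, lies about it
- set_wheel (a joint): angle of the knurled wheel, rad, -2.6 to 2.6; grows as its crown is rolled along the panel's +x. The pointer moves 15 mm per rad, the same way as the crown. The wheel is stiff to turn (about 1.5 N at the rim) and stays where it is left
- set_push (a joint): how far the wheel is pressed in (down), m: 0 out, 0.005 at its stop. A spring resists with 2.8 N per mm; it clicks (stores) at 0.0025, that is at about 7 N. Below that the wheel can be pressed and rolled freely
- pointer_tip (a point): the black pointer bar of the edgewise meter, 2.4 mm wide, under glass over a white scale that runs along the panel's x, 90 mm beside the wheel (panel +y); the point is on the bar's middle. Travel +-39 mm about the scale's middle
- green_mark: green mark, 8 mm wide along the scale, under the glass at the lower (-y) edge of the white scale; origin at its centre, x along the scale (as the panel's x). Its place along the scale differs, either side of the pointer
- red_mark: red mark of the same size on the other side of the pointer; not the one to set to
- guard (a joint): angle of the amber clear guard, rad: 0 shut flat over the wheel, about 1.6 to 1.9 standing open beyond it. A stiff little hinge (about 0.025 N m) lets it stay at any angle
- guard_hinge (a point): middle of the guard's hinge line, which lies along the panel's y, 34 mm beyond the wheel slot in the panel's +x and 6 mm above the face. Shut, the guard reaches from here 68 mm to the panel's -x, its flat top 46 mm wide (y), 2 mm thick, top face 10 mm above this line
- guard_edge (a point): middle of the guard's free edge, on its outer (top) face, 68 mm from the hinge line; it swings over from the far side towards the robot as the guard is shut
- terminal_block_center (a point): centre of a loose white terminal block, 34 x 22 x 18 mm, lying on the panel's face beside the wheel; leave alone
- screwdriver_grip (a point): handle of a red screwdriver, 200 mm long, on the bench on the robot's side of the frame; leave alone
- mains_plug_center (a point): centre of a black mains plug, 41 mm in diameter, 70 mm long with its two pins, lying on the bench beyond the frame; leave alone

How it is judged:
On the way, in this order (a step that is already met when the one before it is completed fails the run):
1. the pointer has been rolled onto the green mark, the wheel not pressed in (x of pointer_tip in the frame of green_mark between -0.004 and 0.004 m and value of joint set_push below 0.0022 m), for 0.3 s.
2. the wheel is pressed in to the click with the pointer on the green mark (x of pointer_tip in the frame of green_mark between -0.004 and 0.004 m and value of joint set_push above 0.0025 m), for 0.1 s.
3. the wheel has sprung back, the pointer still on the green mark (x of pointer_tip in the frame of green_mark between -0.004 and 0.004 m and value of joint set_push below 0.001 m), for 0.1 s.
4. the guard is fully shut (value of joint guard below 0.06 rad), for 0.2 s.
At the end, for the whole second after the job is handed in: the pointer's middle is within 4 mm of the green mark's middle along the scale (on the mark's width), the wheel has sprung back out (pressed in less than 1 mm) and the guard is shut to within 0.06 rad (all of step 3 and value of joint guard below 0.06 rad); the robot touches nothing.
It fails at once if the wheel is clicked in (pressed in over 2.5 mm) while the pointer is off the green mark ((x of pointer_tip in the frame of green_mark below -0.004 m or x of pointer_tip in the frame of green_mark above 0.004 m) and value of joint set_push above 0.0025 m).
It fails at once if anything is pressed with more than 25 N (contact force between the fingers and anything else above 25 N).
It fails at once if a thing lying around is moved by more than 15 mm (distance of any of terminal_block_center, screwdriver_grip, mains_plug_center from where it was at the start of the episode above 0.015 m).
It also fails if it takes over 53 s, if anything falls off the work surface, if the arm or the gripper's body presses on something with over 40 N, if the wrist force passes 120 N, or if a joint passes its speed limit or range.

## Working session

There is one attempt and no reset: what is moved stays moved. The work goes in short steps, Python scripts to look and compute and a tool call to move; the robot and the scene stay as the last step left them, time stands still between calls to the robot, and variables do not carry over. Pictures are saved under pics/ and viewed, at most 10 in all, crops included, and the job is handed in when it is done.

Besides the shell and the picture viewer there is one more tool, called after "Request:" as name(argument=value, ...) on one line, values as JSON. move_arm: Moves the arm, as the interface text tells. Its arguments: {"type":"object","properties":{"deltas":{"type":"array","items":{"type":"number"}}},"required":["deltas"]}

```bash
mkdir -p pics
cat > h.py <<'E'
import numpy as np, cv2
from bench import robot
from scipy.spatial.transform import Rotation as R
def snap(n):
    s=robot.snapshot(n); np.savez('last_%s.npz'%n,**s); return s
def info(s):
    f=s['image'].shape[0]/2/np.tan(np.radians(s['fov_y'])/2)
    return f
def rot(s):
    o=np.array(s['orientation'],float)
    return o if o.shape==(3,3) else R.from_euler('xyz',o).as_matrix()
def ray(s,u,v):
    f=info(s); d=np.array([(u-s['cx'])/f,-(v-s['cy'])/f,-1.]); return np.array(s['origin']),rot(s)@d
def onplane(s,u,v,z):
    o,d=ray(s,u,v); return o+d*(z-o[2])/d[2]
def atdepth(s,u,v):
    o,d=ray(s,u,v); return o+d*s['depth'][int(v),int(u)]
def proj(s,p):
    c=rot(s).T@(np.array(p)-s['origin']); f=info(s); return s['cx']+f*c[0]/-c[2], s['cy']-f*c[1]/-c[2]
E
python3 - <<'E'
from h import *
for n in('scene','top'):
    s=snap(n); print(n,[(k,v) for k,v in s.items() if k not in('image','depth')])
    cv2.imwrite(f'pics/{n}0.png',cv2.resize(s['image'][:,:,::-1],(800,600),interpolation=cv2.INTER_CUBIC))
print(robot.get_obs())
E
```

```text
scene [('fov_y', 54.616023146005695), ('cx', 256.7392772463093), ('cy', 193.87572451473375), ('origin', array([ 0.98499492, -0.00875614,  0.67305165])), ('orientation', array([0.63036573, 0.01153129, 1.56907422]))]
top [('fov_y', 56.6152029765382), ('cx', 257.8193482820748), ('cy', 192.2519554077908), ('origin', array([4.54445647e-01, 1.41420975e-04, 7.15216993e-01])), ('orientation', array([ 0.10617627,  0.01305631, -1.58441897]))]
{'time': 0.1, 'joint_positions': array([-1.31211069e+00,  8.79158365e-02,  1.37204674e+00,  1.34988809e-05,
        1.68360177e+00, -1.03111517e-01]), 'qvel': array([-1.24455613e-03, -1.90927902e-03, -4.71503104e-03, -7.62156567e-06,
       -9.59660852e-04,  5.22686646e-04]), 'joint_torque': array([ 1.83276730e-03, -3.41252875e+01, -3.03300583e+01,  7.19882967e-02,
        3.05083115e-02, -1.05864146e-04]), 'tool_pos': array([ 0.19454802, -0.51393632,  0.20443083]), 'ee_rot': array([-3.13963281e+00, -2.16289154e-04,  3.61798450e-01]), 'wrist_force': array([ 0.54280139, -0.43318102,  0.73531682]), 'wrist_torque': array([-0.04113284, -0.01617967,  0.02269713]), 'finger_force': 0.0, 'width': 0.09400477011224417}
```

View pics/top0.png

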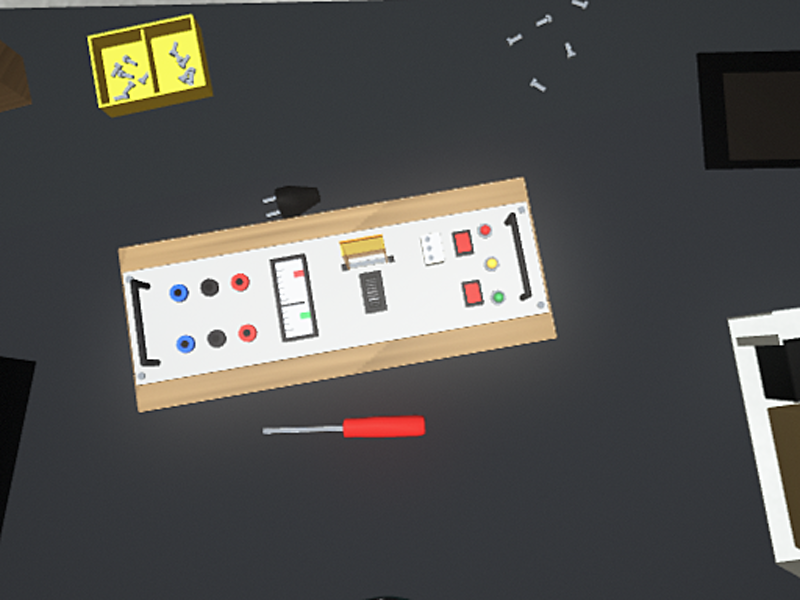

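View pics/scene0.png

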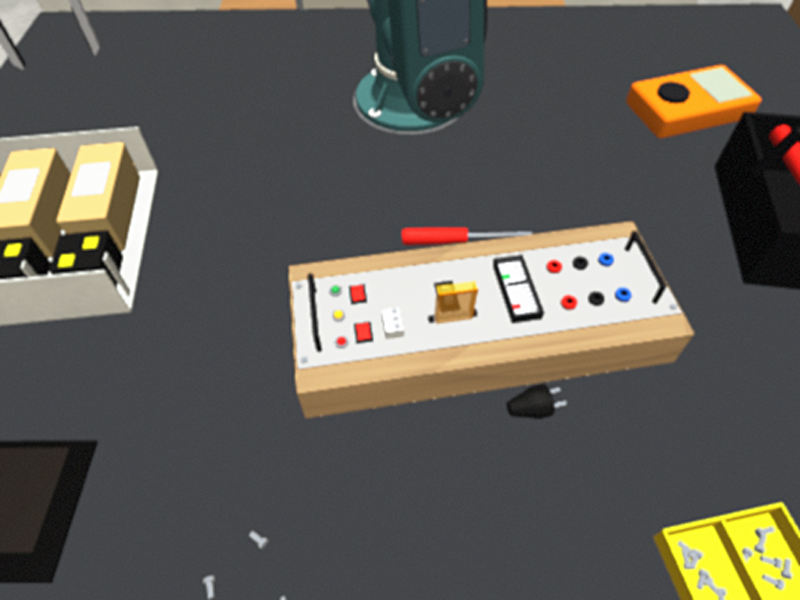

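The top view (800 px scale) shows the wheel at about (373,292), the pointer at (292,303), and the green mark at (305,315) on the robot side. The red mark is at (298,273), and the amber guard stands open at (362,245). In the scene view the guard stands upright beyond the wheel.

```bash
cat > m.py <<'E'
from h import *
def meas(s,T):
    # T: (origin xy, psi). colour blobs near the meter -> panel frame x
    hsv=cv2.cvtColor(s['image'],cv2.COLOR_RGB2HSV)
    o,psi=T; c,sn=np.cos(psi),np.sin(psi)
    P=lambda x,y:o+np.array([c*x-sn*y,sn*x+c*y])
    # resample panel around meter at glass level, 0.25mm/px
    xs=np.arange(-55,55,.25); ys=np.arange(20,70,.25)
    X,Y=np.meshgrid(xs,ys)
    w=o+np.stack([c*X-sn*Y,sn*X+c*Y],-1)/1000
    p=np.dstack([w,np.full(X.shape,0.077)])-s['origin']
    q=p@rot(s); f=info(s)
    u=s['cx']+f*q[...,0]/-q[...,2]; v=s['cy']-f*q[...,1]/-q[...,2]
    return xs,ys,cv2.remap(s['image'],u.astype(np.float32),v.astype(np.float32),cv2.INTER_CUBIC)
E
python3 - <<'E'
from m import *
s=dict(np.load('last_top.npz'))
hsv=cv2.cvtColor(s['image'],cv2.COLOR_RGB2HSV)
m=((hsv[...,2]>110)).astype(np.uint8); m[:, :70]=0; m[:,370:]=0; m[:105]=0; m[262:]=0
m=cv2.morphologyEx(m,cv2.MORPH_CLOSE,np.ones((15,15)))
k,_=cv2.findContours(m,0,2); k=max(k,key=cv2.contourArea)
b=cv2.boxPoints(cv2.minAreaRect(k)); 
# white plate
for (u,v) in b: print(u*800/512,v*800/512)
print('depth wood', atdepth(s,90,165)[2], atdepth(s,300,210)[2],'plate',atdepth(s,220,200)[2])
w=np.array([onplane(s,u,v,.070)[:2] for u,v in b]); print(w, w.mean(0))
d=[np.linalg.norm(w[i]-w[i-1]) for i in range(4)]; print(d)
# finer: white plate (low saturation bright)
pm=((hsv[...,2]>150)&(hsv[...,1]<40)).astype(np.uint8); pm[m==0]=0
pm=cv2.morphologyEx(pm,cv2.MORPH_CLOSE,np.ones((25,25)))
k,_=cv2.findContours(pm,0,2); k=max(k,key=cv2.contourArea)
w2=np.array([onplane(s,u,v,.073)[:2] for u,v in k[:,0]+0.0],np.float32)
r=cv2.minAreaRect(w2*1000); print('plate',r)
wh=[onplane(s,u*.64,v*.64,.073) for u,v in[(373,292)]]; print('wheel',wh)
E
```

```text
104.83326 225.33789
523.55347 150.77129
556.7968 337.44543
138.0766 412.01205
depth wood 0.07281949017501799 0.07221363578807616 plate 0.0724035876881346
[[ 0.61850664  0.36118574]
 [ 0.70108903 -0.13917799]
 [ 0.47771252 -0.16924717]
 [ 0.39906726  0.31325387]] [0.54909386 0.09150361]
[np.float64(0.22461324357641405), np.float64(0.5071328358984312), np.float64(0.2253912644781986), np.float64(0.4888684104340132)]
plate ((563.16259765625, 92.86470031738281), (190.5739288330078, 482.445068359375), 9.256564140319824)
wheel [array([0.53333644, 0.04214648, 0.073     ])]
```

Run:
```python
from m import *
s=dict(np.load('last_top.npz'))
b=np.array([(119,248),(524,178),(555,338),(138,411)])*.64
w=np.array([onplane(s,u,v,.0725)[:2] for u,v in b]); print(w,w.mean(0))
ax=(w[1]-w[0])+(w[2]-w[3]); psi=np.arctan2(-ax[1],-ax[0])-np.pi/2
print([np.linalg.norm(w[i]-w[i-1]) for i in range(4)],psi,np.degrees(psi))
o=w.mean(0)
# rectified panel, 2 px/mm, rows = -x, cols = -y
xs=np.arange(75,-75,-.4); ys=np.arange(130,-130,-.4)
Y,X=np.meshgrid(ys,xs); c,sn=np.cos(psi),np.sin(psi)
W=o+np.stack([c*X-sn*Y,sn*X+c*Y],-1)/1000
q=(np.dstack([W,np.full(X.shape,.073)])-s['origin'])@rot(s); f=info(s)
im=cv2.remap(s['image'],(s['cx']+f*q[...,0]/-q[...,2]).astype(np.float32),(s['cy']-f*q[...,1]/-q[...,2]).astype(np.float32),cv2.INTER_CUBIC)
for x in range(-60,61,20): cv2.putText(im,str(x),(0,int((75-x)/.4)+4),0,.35,(255,0,255)); cv2.line(im,(25,int((75-x)/.4)),(640,int((75-x)/.4)),(255,0,255),1) if x in(0,) else 0
for y in range(-120,121,15): cv2.line(im,(int((130-y)/.4),365),(int((130-y)/.4),375),(255,0,255),1)
for y in(45,-45): cv2.line(im,(int((130-y)/.4),0),(int((130-y)/.4),30),(255,0,255),1)
cv2.imwrite('pics/rect0.png',im[:,:,::-1])
```

```text
[[ 0.59027272  0.34176004]
 [ 0.66673788 -0.13794578]
 [ 0.47701594 -0.16650803]
 [ 0.40042303  0.31217102]] [0.53361239 0.08736931]
[np.float64(0.19214165633675442), np.float64(0.4857618735983464), np.float64(0.19185988638949472), np.float64(0.4847680895677202)] 0.1583668072625053 9.073749671103307
```

View pics/rect0.png

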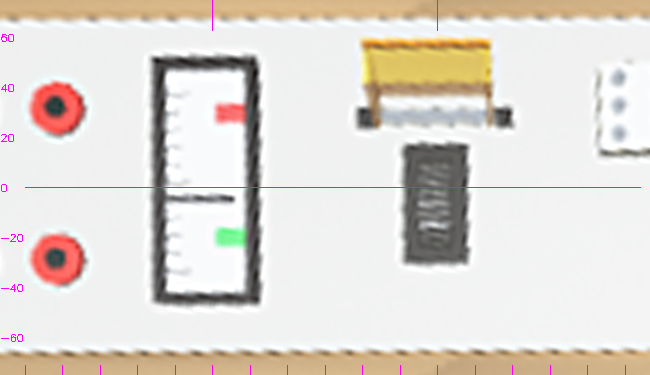

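The rectified panel view (0.4 mm/px) puts the pointer at panel x ≈ -4.2 and green at ≈ -19.8. That means rolling about -15.6 mm (≈1.04 rad, ≈20.8 mm of crown travel toward -x). The surround centre is at about (-7,-45), so my origin needs about a 1 mm x correction. I'll approach with the fingers shut.

Request:
move_arm(deltas=[0,0,0,0,0,-5,1,0,0,-0.15,5,-3.8,-5,1,0,0,-0.3,9,-6.9,-5,1,0,0,-0.45,13,-10,-5,1,0,0,-0.6,17,-13,-5,1,0,0,-0.75,21,-16.1,-5,1,0,0,-0.9,25,-19.2,-5,1,0,0,-1.05,29,-22.3,-5,1])

```text
time: 0.9
tool_pos: [0.3791, -0.2148, 0.2551]
ee_rot: [-3.141, -0.0, 1.417]
wrist_force: [-0.1, -0.5, -0.8]
width: 0.0337
finger_force: 0.0
```

Request:
move_arm(deltas=[0,0,-0.1,4.4,1.8,0,1,0,0,-0.2,8.8,3.7,0,1,0,0,-0.3,13.3,5.5,0,1,0,0,-0.317,17.8,7.4,0,1,0,0,-0.317,22.2,9.3,0,1,0,0,-0.317,26.6,11.1,0,1,0,0,-0.317,26.6,11.1,4,1,0,0,-0.317,26.6,11.1,8,1])

```text
time: 1.7
tool_pos: [0.5317, 0.0301, 0.1751]
ee_rot: [3.139, 0.001, 1.732]
wrist_force: [0.3, 0.1, -0.1]
width: 0.0005
finger_force: 0.0
```

Request:
move_arm(deltas=[0,0,0,0,0,2,1,0,0,0,0,0,4,1,0,0,0,0,0,5,1,0,0,0,0,0,6,1,0,0,0,0,0,7,1,0,0,0,0,0,7.5,1,0,0,0,0,0,7.5,1])

```text
time: 2.4
tool_pos: [0.5302, 0.0283, 0.1]
ee_rot: [-3.141, -0.0, 1.729]
wrist_force: [0.4, 0.4, -0.1]
width: 0.0007
finger_force: 0.0
```

Run:
```python
from m import *
a=robot.get_obs(); print(a['time'],a['tool_pos'],a['ee_rot'],a['wrist_force'],a['width'])
s=snap('top'); cv2.imwrite('pics/top1.png',cv2.resize(s['image'][100:270,70:370,::-1],None,fx=2.6,fy=2.6,interpolation=cv2.INTER_CUBIC))
```

```text
2.4 [0.53017527 0.02830746 0.1000138 ] [-3.14086666e+00 -9.96559023e-05  1.72863689e+00] [ 0.41974858  0.44787924 -0.09799476] 0.0006843504925184447
```

View pics/top1.png

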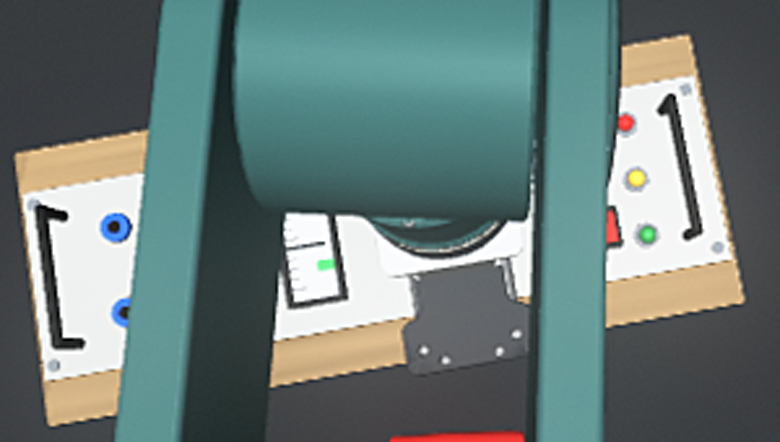

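The crop shows the pointer at (312,244) and green at (325,265), both visible with the arm in place. The tip is about 1.3 cm short in tool x and 1.1 cm in tool y.

Request:
move_arm(deltas=[0,0,0,0.6,0.5,0,1,0,0,0,1.29,1.07,0,1,0,0,0,1.29,1.07,0.6,1,0,0,0,1.29,1.07,1.2,1,0,0,0,1.29,1.07,1.3,1,0,0,0,1.29,1.07,1.3,1])

```text
time: 3.05
tool_pos: [0.5384, 0.0427, 0.0867]
ee_rot: [-3.14, -0.0, 1.729]
wrist_force: [-0.1, -0.3, 0.4]
width: 0.0007
finger_force: 0.0
```

Request:
move_arm(deltas=[0,0,0,0,0,0.08,1,0,0,0,0,0,0.16,1,0,0,0,0,0,0.22,1,0,0,0,0,0,0.22,1])

```text
time: 3.45
tool_pos: [0.539, 0.0427, 0.0853]
ee_rot: [3.142, 0.0, 1.729]
wrist_force: [0.6, -0.5, -0.5]
width: 0.0007
finger_force: 0.0
```

Request:
move_arm(deltas=[0,0,0,0,0,0.05,1,0,0,0,0,0,0.1,1,0,0,0,0,0,0.1,1])

```text
time: 3.75
tool_pos: [0.5389, 0.0428, 0.0842]
ee_rot: [-3.141, 0.0, 1.729]
wrist_force: [0.7, 0.7, 0.1]
width: 0.0006
finger_force: 0.0
```

Request:
move_arm(deltas=[0,0,0,0,0,0.05,1,0,0,0,0,0,0.1,1,0,0,0,0,0,0.1,1])

```text
time: 4.05
tool_pos: [0.5389, 0.0428, 0.0832]
ee_rot: [-3.141, 0.0, 1.729]
wrist_force: [-0.6, 0.2, -0.2]
width: 0.0004
finger_force: 0.0
```

Request:
move_arm(deltas=[0,0,0,0,0,0.05,1,0,0,0,0,0,0.1,1,0,0,0,0,0,0.1,1])

```text
time: 4.35
tool_pos: [0.539, 0.0428, 0.0824]
ee_rot: [3.141, 0.0, 1.729]
wrist_force: [-0.1, -0.3, 0.7]
width: 0.0006
finger_force: 0.4
```

Request:
move_arm(deltas=[0,0,0,0,0,0.04,1,0,0,0,0,0,0.08,1,0,0,0,0,0,0.08,1])

```text
time: 4.65
tool_pos: [0.5391, 0.0428, 0.0818]
ee_rot: [3.141, 0.0, 1.729]
wrist_force: [-1.3, 0.2, 2.0]
width: 0.0005
finger_force: 1.2
```

Contact is at about z = 0.0823. I'll press to about 4 to 5 N and roll half the distance.

Request:
move_arm(deltas=[0,0,0,0,0,0.08,1,0,0,0,0,0,0.08,1])

```text
time: 4.85
tool_pos: [0.5391, 0.0428, 0.0811]
ee_rot: [3.141, 0.0, 1.729]
wrist_force: [-1.1, 0.3, 5.1]
width: 0.0006
finger_force: 2.1
```

Request:
move_arm(deltas=[0,0,0,0,-0.1,0,1,0,0,0,0,-0.2,0,1,0,0,0,0,-0.3,0,1,0,0,0,0,-0.3,0,1])

```text
time: 5.25
tool_pos: [0.5365, 0.0423, 0.0811]
ee_rot: [3.14, 0.0, 1.729]
wrist_force: [1.2, 0.7, 4.7]
width: 0.0005
finger_force: 2.2
```

```bash
cat > p.py <<'E'
from m import *
def pg(tag):
    a=robot.get_obs(); print(a['time'],a['tool_pos'],a['wrist_force'])
    s=snap('top'); xs,ys,im=meas(s,(np.array([.5346,.0876]),.1584))
    im=im.astype(float); r,g,b=im[...,0],im[...,1],im[...,2]
    gm=(g-np.maximum(r,b)>50)
    strip=(ys>45)&(ys<60); L=255-im[strip].min(-1).mean(0)
    ok=abs(xs)<35; L=L*ok; i=np.argmax(L); w=slice(i-8,i+9); bg=L[w].min(); px=(xs[w]*(L[w]-bg)).sum()/(L[w]-bg).sum()
    gx=xs[np.where(gm)[1]]; gx=(gx.min()+gx.max())/2 if gx.size else None
    print(tag,'pointer',px,'green',gx,'contrast',L[i],np.median(L[ok]))
if __name__=='__main__': pg('now')
E
python3 p.py
```

```text
5.25 [0.53645922 0.04233722 0.08114048] [1.1839568  0.7339515  4.71855493]
now pointer 25.024253562029216 green -21.25 contrast 216.01694915254237 8.254237288135585
```

```bash
sed -i 's/ok=abs(xs)<35/ok=(xs>-38)\&(xs<4)/' p.py
python3 - <<'E'
from m import *
import re
src=open('p.py').read(); exec(src.split('if __name__')[0])
old=dict(np.load('last_top.npz'))
pg('now')
E
```

```text
5.3 [0.53641363 0.04234546 0.08109365] [1.35021151 0.45053305 5.00503678]
now pointer -8.057551296275042 green -21.25 contrast 159.0677966101695 6.474576271186436
```

Rolling works, and the wheel isn't slipping. Continuing.

Request:
move_arm(deltas=[0,0,0,0,-0.15,0,1,0,0,0,0,-0.3,0,1,0,0,0,0,-0.45,0,1,0,0,0,0,-0.6,0,1,0,0,0,0,-0.75,0,1,0,0,0,0,-0.9,0,1,0,0,0,0,-0.9,0,1])

```text
time: 6.05
tool_pos: [0.5263, 0.0407, 0.0801]
ee_rot: [-3.14, 0.0, 1.729]
wrist_force: [0.6, -0.0, 2.9]
width: 0.0002
finger_force: 1.5
```

```bash
python3 p.py
```

```text
6.05 [0.52625245 0.04072605 0.08009476] [ 0.5735055  -0.04500336  2.91503283]
now pointer 2.8112440876460187 green -20.875 contrast 211.47457627118644 7.0
```

```bash
sed -i 's/(xs<4)/(xs<-2)/' p.py; python3 p.py
```

```text
6.1 [0.52626244 0.04072788 0.08008715] [-0.26552406 -0.48259208  3.1731504 ]
now pointer -16.12007324606143 green -20.875 contrast 149.05084745762713 5.779661016949149
```

Request:
move_arm(deltas=[0,0,0,0,0,-0.3,1,0,0,0,0,0,-0.6,1,0,0,0,0,0.5,-0.6,1,0,0,0,0,1.0,-0.6,1,0,0,0,0,1.0,-0.4,1,0,0,0,0,1.0,-0.25,1,0,0,0,0,1.0,-0.15,1,0,0,0,0,1.0,-0.15,1])

```text
time: 6.95
tool_pos: [0.537, 0.0425, 0.0823]
ee_rot: [3.142, 0.0, 1.729]
wrist_force: [0.4, -0.2, 2.0]
width: 0.0004
finger_force: 0.7
```

Request:
move_arm(deltas=[0,0,0,0,0,0.09,1,0,0,0,0,0,0.09,1])

```text
time: 7.15
tool_pos: [0.537, 0.0425, 0.0817]
ee_rot: [3.141, 0.0, 1.729]
wrist_force: [-0.8, 0.7, 3.2]
width: 0.0001
finger_force: 1.5
```

Request:
move_arm(deltas=[0,0,0,0,-0.15,0,1,0,0,0,0,-0.3,0,1,0,0,0,0,-0.45,0,1,0,0,0,0,-0.6,0,1,0,0,0,0,-0.6,0,1])

```text
time: 7.65
tool_pos: [0.5309, 0.0415, 0.0814]
ee_rot: [3.142, 0.0, 1.729]
wrist_force: [0.1, -0.3, 3.2]
width: 0.0002
finger_force: 1.5
```

```bash
python3 p.py
```

```text
7.65 [0.53087911 0.04148306 0.08140483] [ 0.062974   -0.27743146  3.17528109]
now pointer -20.712515127204494 green -21.125 contrast 158.50847457627117 6.847457627118644
```

On green (within 0.5 mm). Dwell, press straight in about 2.3 mm, hold, then release.

Request:
move_arm(deltas=[0,0,0,0,0,0,1,0,0,0,0,0,0,1,0,0,0,0,0,0,1,0,0,0,0,0,0.1,1,0,0,0,0,0,0.18,1,0,0,0,0,0,0.25,1,0,0,0,0,0,0.25,1,0,0,0,0,0,0.25,1])

```text
time: 8.5
tool_pos: [0.531, 0.0415, 0.0797]
ee_rot: [3.141, 0.0, 1.729]
wrist_force: [-1.4, 0.6, 7.6]
width: 0.0006
finger_force: 3.8
```

```bash
python3 p.py
```

```text
8.5 [0.53100956 0.04153459 0.07966499] [-1.42903752  0.60333843  7.57414162]
now pointer -20.845276161814297 green -21.125 contrast 147.05084745762713 6.796610169491515
```

Request:
move_arm(deltas=[0,0,0,0,0,0.07,1,0,0,0,0,0,0.13,1,0,0,0,0,0,0.13,1,0,0,0,0,0,0.13,1])

```text
time: 8.95
tool_pos: [0.531, 0.0415, 0.0789]
ee_rot: [3.141, 0.0, 1.729]
wrist_force: [-2.8, 0.5, 8.7]
width: 0.0003
finger_force: 4.8
```

Request:
move_arm(deltas=[0,0,0,0,0,-0.15,1,0,0,0,0,0,-0.4,1,0,0,0,0,0,-1.0,1,0,0,0,0,0,-3,1,0,0,0,0,0,-6,1,0,0,0,0,0,-10,1,0,0,0,0,0,-10,1])

```text
time: 9.65
tool_pos: [0.5337, 0.0413, 0.1832]
ee_rot: [3.132, 0.002, 1.729]
wrist_force: [0.0, -0.5, 1.0]
width: 0.0007
finger_force: 0.0
```

```bash
python3 p.py
python3 - <<'E'
from h import *
s=snap('scene'); i=s['image'][130:270,170:450,::-1]
cv2.imwrite('pics/sc1.png',cv2.resize(i,None,fx=2.8,fy=2.8,interpolation=cv2.INTER_CUBIC))
o=np.array([.5346,.0876]);c,sn=.9875,.1577
P=lambda x,y,z:(o[0]+(c*x-sn*y)/1e3,o[1]+(sn*x+c*y)/1e3,z/1e3)
for th in(1.6,1.75,1.9):
    x,z=26-68*np.cos(th)-10*np.sin(th)*-1,79+68*np.sin(th)+10*np.cos(th)
    u,v=proj(s,P(x,-45,z)); print(th,x,z,(u-170)*2.8,(v-130)*2.8)
E
```

```text
9.65 [0.53369645 0.0413314  0.18317637] [ 0.02983781 -0.54906378  1.00274724]
now pointer -20.704229394326898 green -21.125 contrast 148.4406779661017 5.6779661016949206
1.6 37.98130354690269 146.67900978380945 342.1076539947012 150.57800144544996
1.75 47.960591252904834 144.12858383093277 345.228368536199 165.3235604363621
1.9 57.44669142359237 140.11551029410916 348.0514763119913 180.9778512139241
```

View pics/sc1.png

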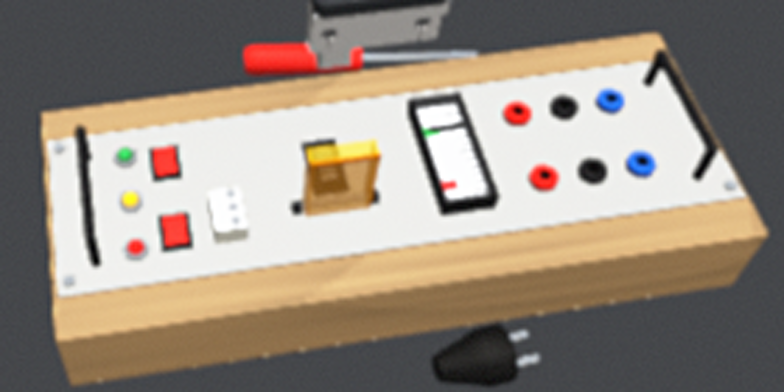

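The crop shows the guard standing at about 1.6 to 1.65 rad, with its top edge near (340,148), and the pointer on green at (430,131). I'll carry the closed fingers over and beyond it, then lower.

Request:
move_arm(deltas=[0,0,0,0,2.5,0,1,0,0,0,0,5,0,1,0,0,0,0,7.5,0,1,0,0,0,0,8,0,1,0,0,0,0,8,0,1,0,0,0,0,8,0,1])

```text
time: 10.35
tool_pos: [0.6088, 0.054, 0.1762]
ee_rot: [-3.139, -0.0, 1.729]
wrist_force: [1.2, 0.7, 0.4]
width: 0.0006
finger_force: 0.0
```

Request:
move_arm(deltas=[0,0,0,0,0,1.5,1,0,0,0,0,0,3,1,0,0,0,0,0,4.3,1,0,0,0,0,0,4.3,1])

```text
time: 10.75
tool_pos: [0.6077, 0.054, 0.1305]
ee_rot: [-3.135, -0.001, 1.729]
wrist_force: [-0.5, 0.7, -0.9]
width: 0.0003
finger_force: 0.0
```

Request:
move_arm(deltas=[0,0,0,0,-0.8,0,1,0,0,0,0,-1.5,-0.1,1,0,0,0,0,-2.2,-0.2,1,0,0,0,0,-2.9,-0.3,1,0,0,0,0,-3.7,-0.2,1,0,0,0,0,-4.5,0,1,0,0,0,0,-4.5,0,1])

```text
time: 11.45
tool_pos: [0.5644, 0.0469, 0.1344]
ee_rot: [-3.141, 0.0, 1.729]
wrist_force: [-0.0, -0.1, -0.3]
width: 0.0006
finger_force: 0.0
```

Request:
move_arm(deltas=[0,0,0,0,-0.85,0.35,1,0,0,0,0,-1.65,0.9,1,0,0,0,0,-2.3,1.4,1,0,0,0,0,-2.9,2.0,1,0,0,0,0,-3.3,2.6,1,0,0,0,0,-3.6,3.2,1,0,0,0,0,-3.8,3.7,1,0,0,0,0,-3.8,3.7,1])

```text
time: 12.25
tool_pos: [0.5273, 0.041, 0.0962]
ee_rot: [-3.14, -0.0, 1.729]
wrist_force: [0.5, 0.0, 0.3]
width: 0.0004
finger_force: 0.0
```

```bash
python3 p.py
python3 - <<'E'
from h import *
s=snap('scene'); i=s['image'][130:270,170:450,::-1]
cv2.imwrite('pics/sc2.png',cv2.resize(i,None,fx=2.8,fy=2.8,interpolation=cv2.INTER_CUBIC))
E
```

```text
12.25 [0.52727847 0.0410393  0.09616305] [0.48285385 0.03135315 0.25721847]
now pointer -20.714084685937376 green -21.125 contrast 160.3728813559322 6.5084745762711975
```

View pics/sc2.png

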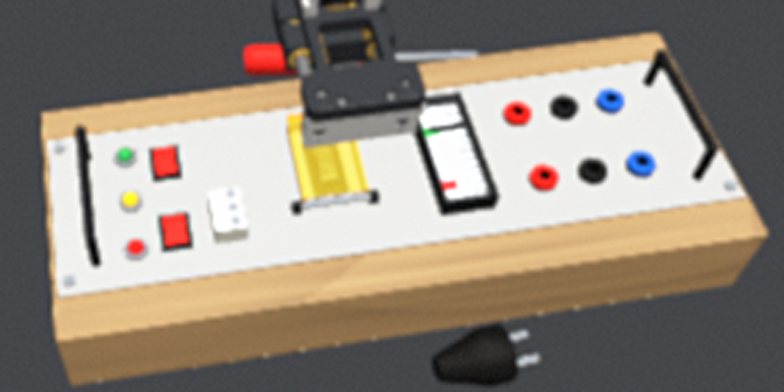

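The crop shows the guard folded over the wheel and nearly flat, with the amber plate at (330,160) under the gripper. Now I'll press it down gently.

Request:
move_arm(deltas=[0,0,0,0,-0.1,0.3,1,0,0,0,0,-0.15,0.5,1,0,0,0,0,-0.15,0.65,1,0,0,0,0,-0.15,0.65,1])

```text
time: 12.75
tool_pos: [0.5264, 0.0408, 0.0907]
ee_rot: [-3.141, 0.0, 1.729]
wrist_force: [0.6, -0.1, 0.1]
width: 0.0002
finger_force: 0.0
```

Request:
move_arm(deltas=[0,0,0,0,0,0.1,1,0,0,0,0,0,0.15,1,0,0,0,0,0,0.2,1,0,0,0,0,0,0.2,1])

```text
time: 13.15
tool_pos: [0.5265, 0.0408, 0.0892]
ee_rot: [-3.142, 0.0, 1.729]
wrist_force: [-0.6, 0.4, 2.4]
width: 0.0006
finger_force: 1.0
```

Request:
move_arm(deltas=[0,0,0,0,0,0.06,1,0,0,0,0,0,0.12,1,0,0,0,0,0,0.12,1])

```text
time: 13.45
tool_pos: [0.5266, 0.0408, 0.0891]
ee_rot: [3.141, 0.0, 1.729]
wrist_force: [-3.2, -0.4, 7.7]
width: 0.0007
finger_force: 3.4
```

Firmly at the stop (rigid, z = 0.0891 as expected). Hold, then retreat.

Request:
move_arm(deltas=[0,0,0,0,0,0,1,0,0,0,0,0,-0.3,1,0,0,0,0,0,-1.5,1,0,0,0,0,0,-5,1,0,0,0,0,-4,-9,1,0,0,0,0,-9,-12,1,0,0,0,0,-14,-12,1,0,0,0,0,-18,-12,1])

```text
time: 14.25
tool_pos: [0.3511, 0.0127, 0.2099]
ee_rot: [3.138, 0.001, 1.729]
wrist_force: [-0.2, -0.6, -0.3]
width: 0.0005
finger_force: 0.0
```

Request:
move_arm(deltas=[0,0,0,0,0,0,1,0,0,0,0,0,0,1,0,0,0,0,0,0,1])

```text
time: 14.55
tool_pos: [0.3526, 0.013, 0.208]
ee_rot: [3.141, 0.0, 1.729]
wrist_force: [0.2, 0.4, 0.3]
width: 0.0005
finger_force: 0.0
```

```bash
python3 p.py
python3 - <<'E'
from h import *
s=snap('scene'); i=s['image'][130:270,170:450,::-1]
cv2.imwrite('pics/sc3.png',cv2.resize(i,None,fx=2.8,fy=2.8,interpolation=cv2.INTER_CUBIC))
E
```

```text
14.55 [0.35257521 0.01295605 0.20802228] [0.15560778 0.35744204 0.26070994]
now pointer -20.71509710108319 green -21.25 contrast 144.66101694915255 6.694915254237287
```

View pics/sc3.png

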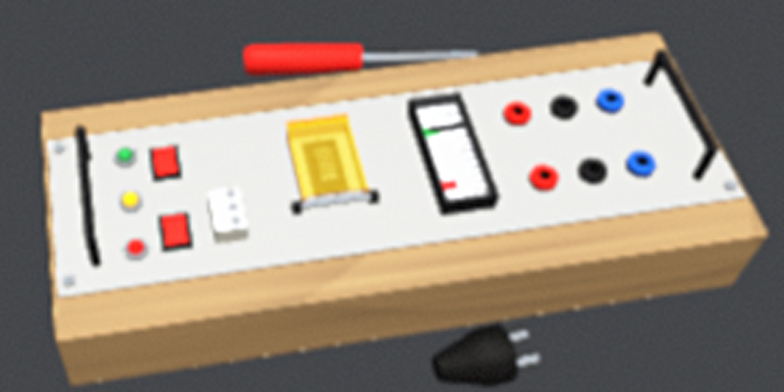

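The crop shows the guard flat over the wheel at (328,160), the pointer on green at (430,131), and the loose items undisturbed. Handing in.

```bash
python3 -c "
from bench import robot
print(robot.close_job())"
```

```text
the job is handed in; nothing more can be done
None
```

The job is handed in (no verdict was returned): the pointer is about 0.5 mm from the green mark's middle, the wheel was pressed in about 3.4 mm (past the click) and released, and the guard was pressed down to its stop, with nothing else visibly moved.

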